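# Tighten the filter cover's second cross pair

### The arm

A 6-joint arm with a two-finger parallel gripper is mounted at the origin on the work surface. World frame = base frame: x ahead of the robot, y to its left, z up, the work surface at z = 0. Lengths are in m, angles in rad, forces in N, time in s.
With the tool pointing down it reaches from about 0.275 to 1 m from the base axis. Payload 8.4 kg.
Tool frame: the origin (TCP) lies on the centre line of the jaws, within the pads' length; the fingertips stand 17 mm ahead of it and the grasp point (between the pads) lies 2 mm behind it (bot.tcp_to_tips is the y of the fingertips in the tool frame, in m); y points along the fingers, z is the direction in which the jaws open and shut, and the axes are right-handed (so a half turn about y gives the same grasp; the last joint's range is limited). The gripper opens to 85 mm and grips with 20 to 120 N. Pads are 22 mm wide; open, the fingers measure 114 mm over their backs; the gripper's body (76 mm by 85 mm) begins 54 mm behind the grasp point. The pads swing forward as they close: fully open they stand 13 mm farther back than shut.
Start: joints at [1.218, 0.353, 1.633, -0, 1.155, -0.002], TCP at [0.215, 0.587, 0.248] pointing down, gripper open.
Joint ranges: [-2.63, 2.63], [-0.92, 2.1], [0.06, 2.66], [-1.3, 4.44], [0, 2.69], [-3.02, 3.02]. Speed limits (rad/s): [2.22, 2.22, 2.79, 3.14, 3.14, 3.14].

### API

Orientations are given as a unit quaternion [x, y, z, w].
In Python, from workcell import bot, hand, kinematics, get_obs, vision, hand_in gives the robot as it stands. The module is installed in compiled form; this text tells all that it offers. Calls block until the motion is done:
- bot.reach(position, orientation): joint-space move of the TCP to a pose.
- bot.servo_line(position, ori=None, velocity=0.15): straight line of the TCP; ori=None keeps the orientation; velocity is the mean speed in m/s.
- bot.goto_joints(angles): joint-space move.
- hand.move_gripper(opening, strength=None): finger opening in m; strength is the grip in N (None keeps the last); returns when the fingers have stopped.
- bot.dwell(seconds).
- kinematics.solve_ik(position, orientation): joint angles nearest the present ones, or None.
- get_obs(): the state.
- vision.read_camera(name): name is "scene" or "top" or "wrist"; returns a dict with "frame" (400x640x3 uint8, red, green, blue), "intrinsics" (3x3 intrinsics, pixels), "view" (4x4, takes a point from world to camera coordinates). Camera axes: x right, y down, z forward; pixel columns grow to the right and rows downward; lengths in m; the calibration is good to about 2 mm. A picture is of the moment at which its call begins. There is no depth.
A pose or a line that the arm cannot do raises bot.IKError and nothing moves.
- hand_in(): hands the job in, once; it reports no verdict.
The state is a dict: "time_s": time; "joint_pos": joint angles; "joint_vel": joint speeds; "joint_efforts": joint torques, N m; "position": TCP position; "orientation": TCP orientation; "wrist_force": force on the tool from outside, world axes, zero at the start; "ft_torque": the same for the moment, N m; "gripper_width": finger opening in m.
Only numpy, scipy, OpenCV 4.12 (cv2) and the standard library are available. Lean on these libraries where they do the work, as an engineer would, in place of code of your own. Each camera call takes 0.05 s, during which the arm holds its last target.

### The job

The filter cover's nuts are being tightened in cross order, a quarter turn each this pass; one opposite pair is done, with wings pointing at the black knob in the middle. Take the fork key, the larger of the two T-handled keys, and give the slack pair their quarter turn clockwise so that their wings also point at the knob: first the nut beside the outlet spout, then the one straight across. Turn neither much past that, use the key and not the fingers on the nuts, and leave the key standing on that last nut, ready for the next pass.

Things in the scene. Friction and masses are not known exactly. Their poses are not given: they have to be found in the camera images.
- filter: Fixed round steel filter housing, 240 mm across; origin: centre of its underside on the bench, z up, x towards the outlet spout, a low pipe reaching 175 mm out. Flat cover's top at z=75 mm, black centre knob to z=101. Four brass wing nuts 80 mm from the centre: slack at x=+80 (by the spout) and x=-80, y=0; done, immovable at y=+-80. Wings of each: one upright plate 50 mm long, 6 thick, top at z=103.
- key_grip (a point): Loose fork key, 130 mm high, 0.4 kg, stands upright (z up); point: centre of its handle bar, 118 mm above the foot. Bar 96 mm along x, 16 along y (grip across), 24 high; shaft 14 mm; foot 56 x 54, 41 high, with a slot right through along x, 28 wide, 32 deep, open below: fits over the wings, foot on the cover. Loose fit: turns about 0.45 rad before it pushes. Smaller T-key (81 mm) is a bystander.
- nut_spout (a joint): Angle of the slack wing nut beside the spout (filter x=+80 mm), rad, growing clockwise seen from above, about a vertical axis: 0 = wings along the filter's y axis (crosswise), 1.57 = wings point at the centre knob. Stiff (0.12 N m), stays where left, no end stop near.
- nut_opposite (a joint): Angle of the slack wing nut across from the spout (filter x=-80 mm); zero, sense and stiffness as the other: 0 = wings along the filter's y axis (crosswise), 1.57 = wings point at the centre knob.

How it is judged:
By the outcome, as a careful person would: the job done as asked, in the order asked, and still so for the second after the job is handed in, with the robot touching nothing.
It also fails if it takes over 51 s, if anything falls off the work surface, if the arm or the gripper's body presses on something with over 40 N, if the wrist force passes 120 N, or if a joint passes its speed limit or range.

## Working session

There is one attempt and no reset: what is moved stays moved. The work goes in short steps, each a Python script; the robot and the scene stay as the last script left them, time stands still between calls to the robot, and variables do not carry over. Pictures are saved under pics/ and viewed, and the job is handed in when it is done.

```bash
mkdir -p pics
cat > snap.py <<'E'
import cv2,sys
from workcell import vision
import numpy as np
def snap(cam,name):
    d=vision.read_camera(cam); cv2.imwrite(f'pics/{name}.png',d['frame'][:,:,::-1]); return d
E
python3 - <<'E'
from snap import *
from workcell import get_obs,bot
np.set_printoptions(precision=4,suppress=True)
for c in ['scene','top','wrist']:
    d=snap(c,c+'0'); print(c,d['intrinsics'],d['view'])
o=get_obs(); print(o['time_s'],o['position'],o['orientation'],o['wrist_force'],bot.tcp_to_tips)
E
```

```text
scene [[374.0872   0.     306.8793]
 [  0.     374.0872 199.3523]
 [  0.       0.       1.    ]] [[-0.6317  0.7752 -0.006   0.4068]
 [ 0.5094  0.4092 -0.757  -0.2014]
 [-0.5843 -0.4812 -0.6534  1.0225]
 [ 0.      0.      0.      1.    ]]
top [[375.6062   0.     320.7043]
 [  0.     375.6062 199.273 ]
 [  0.       0.       1.    ]] [[-0.0164 -0.999   0.0405 -0.0616]
 [-0.9837  0.0089 -0.1794  0.5783]
 [ 0.1788 -0.0428 -0.9829  0.6925]
 [ 0.      0.      0.      1.    ]]
wrist [[309.3396   0.     316.3257]
 [  0.     309.3396 204.709 ]
 [  0.       0.       1.    ]] [[ 0.344   0.939  -0.0016 -0.625 ]
 [ 0.9038 -0.3307  0.2718 -0.0342]
 [ 0.2547 -0.0949 -0.9623  0.3794]
 [ 0.      0.      0.      1.    ]]
0.15 [0.2147 0.5866 0.2477] [ 0.6966 -0.1234  0.1233 -0.6959] [-1.0264  0.2461  0.178 ] 0.017
```

View pics/scene0.png

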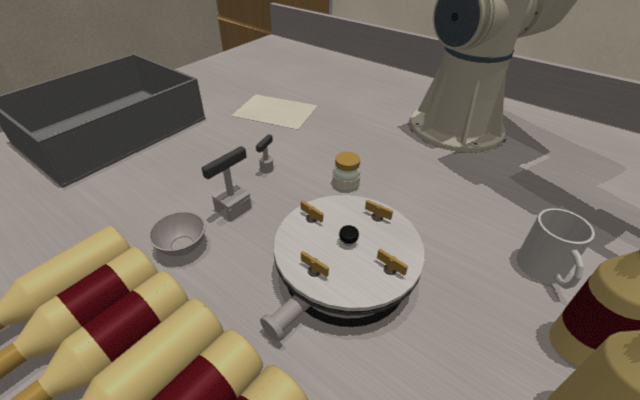

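View pics/top0.png

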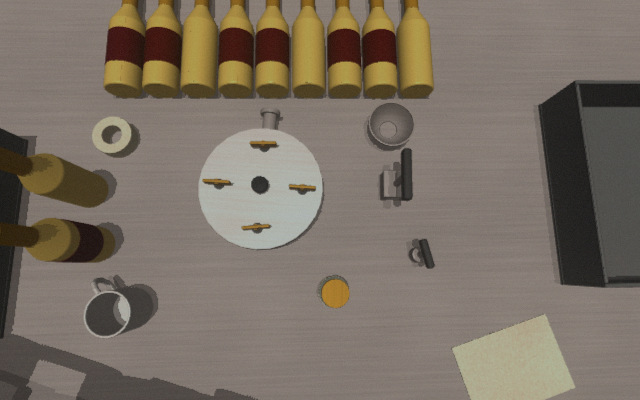

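View pics/wrist0.png

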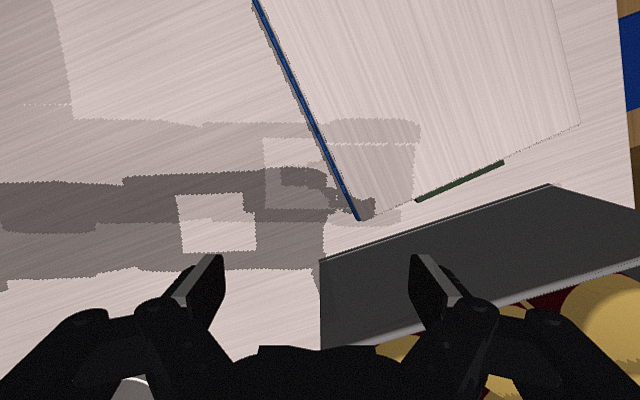

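```bash
cat >> snap.py <<'E'
def bp(d,uv,z):
    K,V=d['intrinsics'],d['view']; R,t=V[:3,:3],V[:3,3]
    r=R.T@np.linalg.inv(K)@np.array([uv[0],uv[1],1.]); c=-R.T@t
    return c+r*(z-c[2])/r[2]
def pj(d,p):
    K,V=d['intrinsics'],d['view']; q=K@(V[:3,:3]@np.asarray(p,float)+V[:3,3]); return q[:2]/q[2]
E
python3 - <<'E'
import cv2
t=cv2.imread('pics/top0.png')
cv2.imwrite('pics/ta.png',cv2.resize(t[100:260,190:340],None,fx=5,fy=5,interpolation=cv2.INTER_CUBIC)[:600*0+800][:,:750] if 0 else cv2.resize(t[100:250,190:340],None,fx=4,fy=4,interpolation=cv2.INTER_CUBIC))
cv2.imwrite('pics/tb.png',cv2.resize(t[130:280,360:460],None,fx=4,fy=4,interpolation=cv2.INTER_CUBIC))
s=cv2.imread('pics/scene0.png')
cv2.imwrite('pics/sa.png',cv2.resize(s[120:270,150:350],None,fx=4,fy=4,interpolation=cv2.INTER_CUBIC))
E
```

```text
(no output)
```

View pics/ta.png

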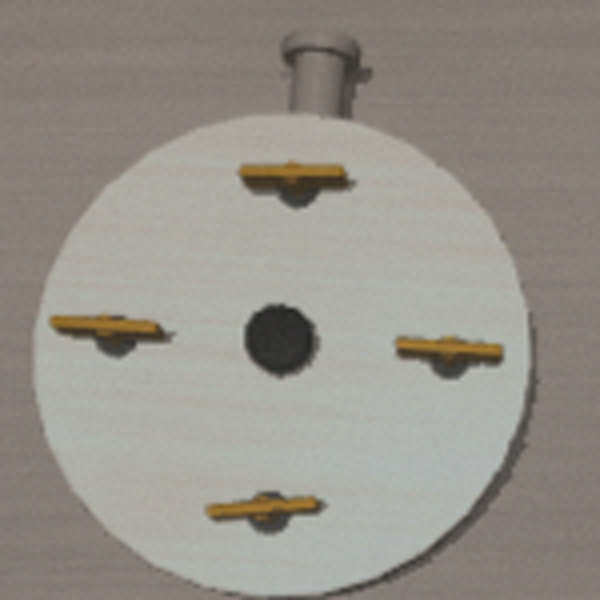

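View pics/tb.png

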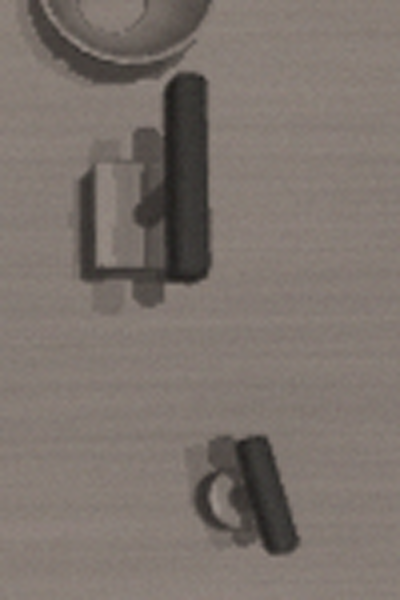

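View pics/sa.png

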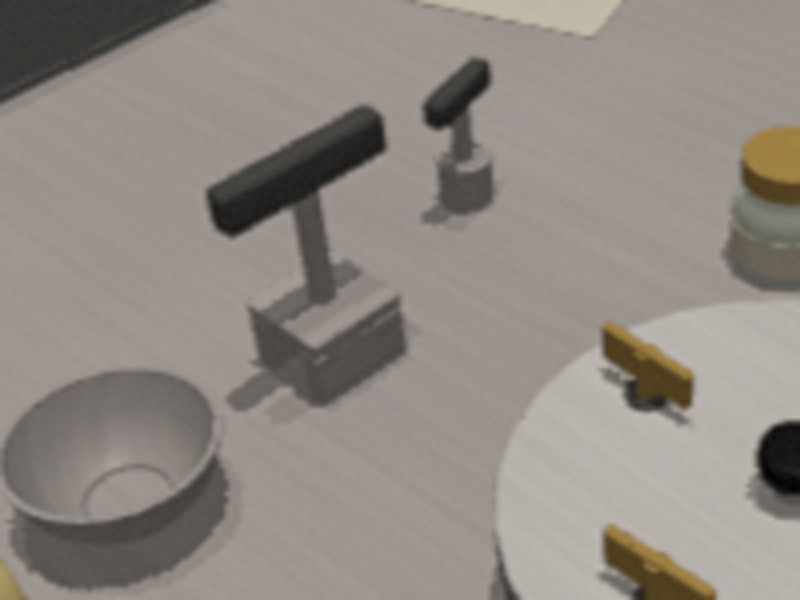

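```bash
cat > meas.py <<'E'
from snap import *
def circ(P):
    A=np.c_[P[:,:2],np.ones(len(P))]; s=np.linalg.lstsq(A,(P[:,:2]**2).sum(1),rcond=None)[0]
    c=s[:2]/2; return c,np.sqrt(s[2]+c@c)
def cover(d):
    f=d['frame'].astype(int); m=((f.min(2)>150)).astype(np.uint8)
    m=cv2.morphologyEx(m,cv2.MORPH_OPEN,np.ones((3,3)))
    cs,_=cv2.findContours(m,cv2.RETR_EXTERNAL,cv2.CHAIN_APPROX_NONE)
    k=max(cs,key=cv2.contourArea)[:,0]; k=cv2.convexHull(k)[:,0]
    return np.array([bp(d,u,.075) for u in k])
def brass(d):
    f=d['frame'].astype(int); m=((f[:,:,0]-f[:,:,2]>60)).astype(np.uint8)
    n,l,s,c=cv2.connectedComponentsWithStats(m); out=[]
    for i in range(1,n):
        if 30<s[i,4]<1500:
            y,x=np.where(l==i); 
            P=np.array([bp(d,(a,b),.094)[:2] for a,b in zip(x,y)]); e,V=np.linalg.eigh(np.cov(P.T))
            out.append((c[i],s[i,4],P.mean(0),np.degrees(np.arctan2(V[1,1],V[0,1]))%180,np.sqrt(12*e[1])))
    return out
E
python3 - <<'E'
from meas import *
from workcell import vision
np.set_printoptions(precision=4,suppress=True)
for c in ['top','scene']:
    d=vision.read_camera(c); f=d['frame']; print(c,f[150,240 ],f[200,390])
    P=cover(d); print(circ(P),len(P))
    for b in brass(d): print(*b)
    # dark bars
    m=(f.max(2)<70).astype(np.uint8); n,l,s,ce=cv2.connectedComponentsWithStats(m)
    for i in range(1,n):
        if 60<s[i,4]<1500:
            y,x=np.where(l==i)
            for z in (.118,):
                Q=np.array([bp(d,(a,b),z)[:2] for a,b in zip(x,y)]); e,V=np.linalg.eigh(np.cov(Q.T))
                print('dark',ce[i],s[i,:],z,Q.mean(0),np.degrees(np.arctan2(V[1,1],V[0,1]))%180,np.sqrt(12*e))
E
```

```text
top [176 174 163] [116 104 100]
(array([0.5996, 0.048 ]), np.float64(0.1181763500722323)) 47
[126.2586  16.662 ] 642 [0.9472 0.3183] 10.16682431776627 0.06181473951032828
[163.2913  16.9402] 635 [0.9475 0.245 ] 7.704601482031052 0.06308226334869875
[236.1104  17.2938] 616 [0.9487 0.0991] 2.5309319834026383 0.06547271701180328
[271.9454  17.5232] 604 [0.9491 0.0264] 2.1197381836790328 0.06648405813827538
[342.6959  17.9702] 605 [ 0.95   -0.1189] 175.49502133127555 0.06926039747604854
[377.7203  18.0163] 615 [ 0.9509 -0.1918] 175.62575211974732 0.07004791164950833
[120.1864  72.6832] 767 [0.8251 0.3208] 75.2104961585559 0.06269269834815687
[158.3543  72.9029] 762 [0.825  0.2475] 78.67731568334926 0.06249870664630409
[233.8601  73.216 ] 736 [0.8253 0.1006] 87.30071552120226 0.061780361437223034
[271.1438  73.4205] 730 [0.8252 0.0272] 86.68236842471094 0.0617879521619676
[344.4293  73.8655] 736 [ 0.8251 -0.119 ] 99.94746527236464 0.06344562779053892
[380.5267  74.0068] 731 [ 0.8253 -0.192 ] 103.99579251368135 0.06432194479521924
[263.25   142.3125] 64 [0.6821 0.0412] 90.9999772236036 0.0
[... 2617 characters left out ...]
16 133] 0.118 [ 0.5216 -0.2087] 19.453363232192345 [0.0182 0.0534]
dark [223.5389 163.6803] [202 148  44  31 488] 0.118 [ 0.6167 -0.2191] 179.28977251883336 [0.0303 0.0972]
dark [348.5409 234.4199] [340 226  19  18 281] 0.118 [0.622  0.0623] 29.461103546195858 [0.0244 0.0332]
dark [345.1967 311.3379] [ 277  268  136   60 1459] 0.118 [0.7314 0.1317] 120.20565555455164 [0.0477 0.1369]
dark [102.2965 304.9583] [ 76 284  54  42 624] 0.118 [ 0.9126 -0.1067] 0.2163366129927624 [0.0183 0.062 ]
dark [131.9575 337.0822] [105 313  55  48 730] 0.118 [ 0.9129 -0.0394] 0.24789634541849637 [0.0171 0.0623]
dark [227.9141 394.6465] [215 385  28  15 198] 0.118 [0.8863 0.0943] 122.781165883348 [0.0119 0.0211]
```

```bash
cat > h.py <<'E'
from meas import *
from workcell import bot,hand,kinematics,get_obs,vision,hand_in
from scipy.spatial.transform import Rotation as Ro
np.set_printoptions(precision=4,suppress=True)
def q(psi,flip=0):  # psi: key yaw deg
    f=np.radians(psi+90+180*flip); c,s=np.cos(f),np.sin(f)
    return Ro.from_matrix(np.array([[s,0,c],[-c,0,s],[0,-1,0]])).as_quat()
E
python3 - <<'E'
from h import *
d=vision.read_camera('top'); print('bar top',bp(d,(406.8,174.2),.118), bp(d,(360+184/4,130+72/4),.13),bp(d,(360+188/4,130+278/4),.13))
# overlay check
s=vision.read_camera('scene')
for k in [(0.615,-.2195,.118)]: print(pj(d,k),pj(s,k))
C=np.array([.599,.048]); a=np.radians(-4.4); ex=np.array([np.cos(a),np.sin(a)])
S=C+.08*ex;O=C-.08*ex; print(S,O)
for fl in (0,1):
  for n,p,z,ps in [('key',(.616,-.219),.25,-.7),('S0',S,.3,90),('S1',S,.19,-32),('O0',O,.3,93),('O1',O,.19,-32)]:
    print(fl,n,kinematics.solve_ik([*p,z],q(ps,fl)))
E
```

```text
bar top [ 0.6114 -0.2265  0.118 ] [ 0.6581 -0.2245  0.13  ] [ 0.5617 -0.2208  0.13  ]
[402.9421 172.357 ] [224.3744 163.0054]
[0.6788 0.0419] [0.5192 0.0541]
0 key [-0.3439  0.3959  1.5659 -0.      1.1798 -1.9025]
0 S0 None
0 S1 [ 0.0594  0.4913  1.5573 -0.      1.0931 -0.9529]
0 O0 None
0 O1 [ 0.101   0.2615  1.9085 -0.      0.9716 -0.9113]
1 key [-0.3439  0.3959  1.5659 -0.      1.1798  1.2391]
1 S0 [ 0.0594  0.399   1.4495 -0.      1.2931  0.0594]
1 S1 [ 0.0594  0.4913  1.5573 -0.      1.0931  2.1887]
1 O0 [ 0.101   0.143   1.7917 -0.      1.2069  0.0487]
1 O1 [ 0.101   0.2615  1.9085 -0.      0.9716  2.2303]
```

Run:
```python
from h import *
from scipy.optimize import least_squares
d=vision.read_camera('top');s=vision.read_camera('scene')
f=lambda p: np.r_[pj(d,p)-(406.7,174.2),pj(s,p)-(223.5,163.7)]
r=least_squares(f,[.61,-.22,.118]);print(r.x,r.fun)
hand.move_gripper(.06)
bot.reach([.613,-.222,.25],q(-1,1))
w=snap('wrist','w1'); print(w['view'],get_obs()['time_s'])
for p in [(.613,-.222,.118),(.661,-.222,.13),(.565,-.222,.13)]: print(pj(w,p))
```

```text
[ 0.6124 -0.2275  0.1118] [-0.3261  0.2976 -0.4246 -0.1156]
[[-0.0166 -0.9999 -0.0001 -0.2099]
 [-0.9619  0.016   0.273   0.5567]
 [-0.2729  0.0046 -0.962   0.5486]
 [ 0.      0.      0.      1.    ]] 4.0333
[318.5304 199.7004]
[317.7338 144.3943]
[319.4373 256.7275]
```

View pics/w1.png

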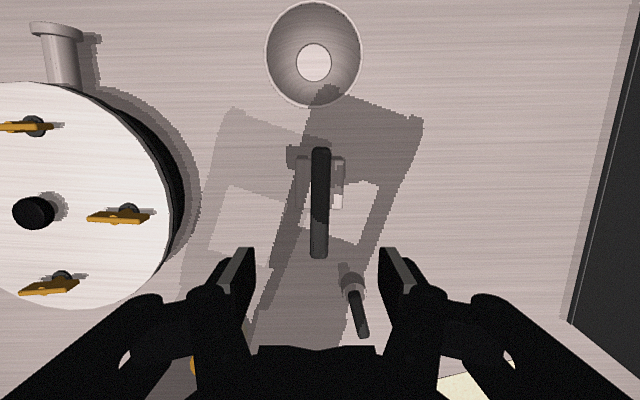

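Run:
```python
from h import *
bot.reach([.612,-.224,.19],q(-2.3,1))
bot.servo_line([.612,-.224,.116],velocity=.12)
print(get_obs()['wrist_force'])
hand.move_gripper(0.0,80)
o=get_obs();print(o['gripper_width'],o['wrist_force'],o['position'])
bot.servo_line([.612,-.224,.255],velocity=.2)
o=get_obs();print(o['time_s'],o['wrist_force'],o['ft_torque'],o['gripper_width'])
w=snap('wrist','w2');snap('scene','s2');snap('top','t2')
```

```text
[ 0.326  -0.0865  0.5958]
0.014814783070113174 [0.9488 1.3903 5.9645] [ 0.6126 -0.2241  0.1168]
6.4667 [-0.1945  1.3115 -3.1726] [-0.0299  0.0147 -0.003 ] 0.015068571541423588
```

View pics/w2.png

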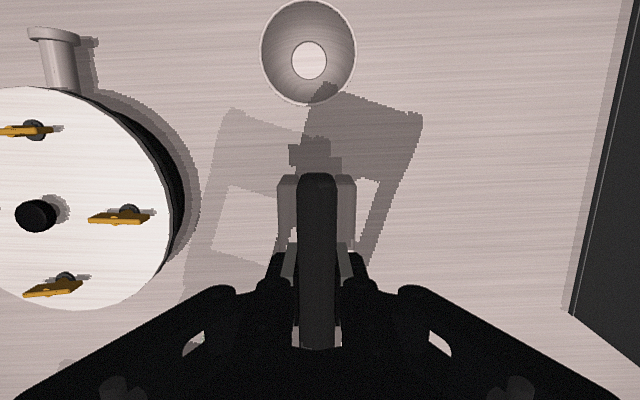

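View pics/s2.png

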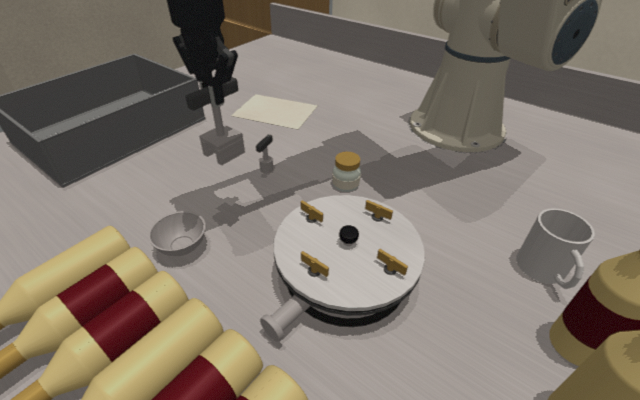

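```bash
python3 - <<'E'
from h import *
o=get_obs(); w=vision.read_camera('wrist'); p=o['position']; print(p)
yaw=np.radians(-2.3); ex=np.array([np.cos(yaw),np.sin(yaw),0])
for e in (-.006,-.003,0,.003,.006):
    print(e,pj(w,p+ex*(.048+e)+[0,0,.014]),pj(w,p+ex*(.028+e)+[0,0,-.075]),pj(w,p-ex*(.048-e)+[0,0,.014]))
E
python3 -c "
import cv2
t=cv2.imread('pics/w2.png');cv2.imwrite('pics/w2z.png',cv2.resize(t[150:370,240:400],None,fx=2.7,fy=2.7))"
```

```text
[ 0.6111 -0.2237  0.253 ]
-0.006 [319.3106 191.1115] [318.1141 189.1145] [318.8352 395.8376]
-0.003 [319.329  183.1792] [318.1195 184.6989] [318.8473 390.6095]
0 [319.3477 175.1307] [318.1249 180.2475] [318.8596 385.3193]
0.003 [319.3666 166.9636] [318.1304 175.7598] [318.872 379.966]
0.006 [319.3859 158.675 ] [318.136  171.2355] [318.8846 374.5485]
```

View pics/w2z.png

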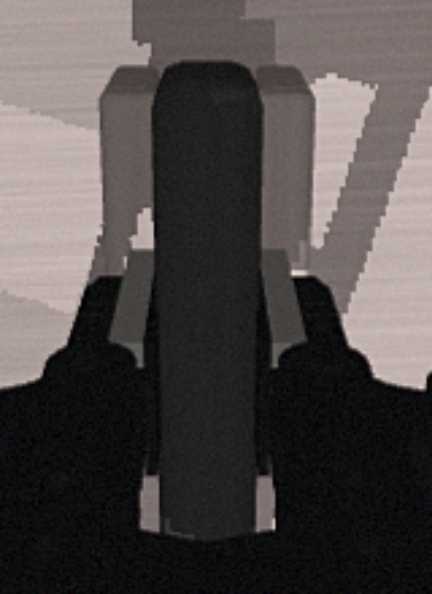

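Run:
```python
from h import *
bot.reach([.57,-.07,.27],q(-2.3,1))
w=snap('wrist','w3'); print(get_obs()['time_s'])
for b in brass(w): print(*b)
C=np.array([.599,.048]); a=np.radians(-4.4); ex=np.array([np.cos(a),np.sin(a)]);ey=np.array([-ex[1],ex[0]])
for v in (C,C+.08*ex,C-.08*ex,C+.08*ey,C-.08*ey): print(v,pj(w,[*v,.094]))
P=cover(w);print(circ(P))
```

```text
7.4
[185.0257  76.0491] 428 [0.6788 0.0466] 89.86971174246665 0.04823480464547904
[107.1964 162.8958] 336 [0.6033 0.1347] 85.76610158711283 0.04834083648574326
[274.3094 168.8381] 278 [ 0.5911 -0.0279] 85.56981764093914 0.04872421423255814
[197.145  243.4981] 269 [0.5154 0.0592] 93.96004831493798 0.04834801785787435
[337.8256 333.2326] 86 [ 0.3984 -0.0864] 2.3147347912991734 0.017521595444760944
[0.599 0.048] [196.2021 163.8371]
[0.6788 0.0419] [190.186   75.8972]
[0.5192 0.0541] [201.4096 239.957 ]
[0.6051 0.1278] [113.8766 160.7672]
[ 0.5929 -0.0318] [278.0655 166.8898]
(array([ 0.4195, -0.0833]), np.float64(0.4039387587640184))
```

View pics/w3.png

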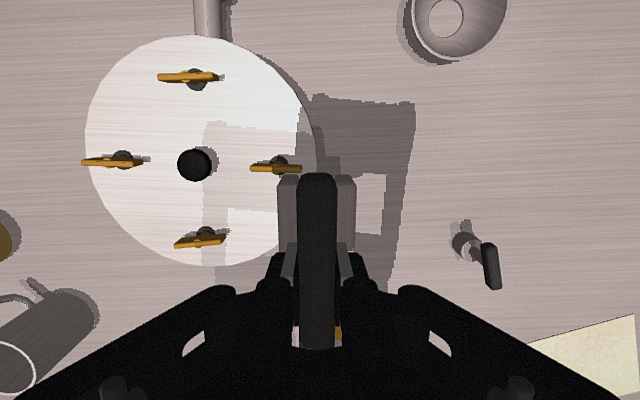

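Run:
```python
from h import *
from scipy.optimize import least_squares
T=vision.read_camera('top');S=vision.read_camera('scene');W=vision.read_camera('wrist');cams=[T,S,W]
for c in cams: print(-c['view'][:3,:3].T@c['view'][:3,3])
w=brass(W);print(w[0][0],get_obs()['position'])
# order: spout,left,right,opp
uv=[[(263.25,142.3),(215.6,180.6),(301.87,186.19),(254.53,226.2)],
    [(314.25,260.14),(392.54,258.2),(311.45,207.6),(378.8,205.9)],
    [w[i][0] for i in range(4)]]
def nuts(x):
    a=x[2];ex=np.array([np.cos(a),np.sin(a)]);ey=np.array([-ex[1],ex[0]]);C=x[:2]
    return [np.r_[C+.08*v,x[3]] for v in (ex,ey,-ey,-ex)]
for use in ([0,1],[0,2],[1,2],[0,1,2]):
    f=lambda x: np.concatenate([(pj(cams[c],n)-uv[c][i]) for c in use for i,n in enumerate(nuts(x))])
    r=least_squares(f,[.6,.05,-.077,.094]);print(use,r.x,np.degrees(r.x[2]));
    if len(use)>1: print(r.fun.reshape(len(use),4,2).mean(1))
```

```text
[ 0.444 -0.037  0.787]
[0.957  0.2591 0.5182]
[ 0.6387 -0.0724  0.3956]
[182.957   76.6038] [ 0.5702 -0.0708  0.2697]
[0, 1] [ 0.5999  0.0488 -0.0766  0.0988] -4.391182744765972
[[-0.4968  0.2523]
 [-0.4387 -0.066 ]]
[0, 2] [ 0.5986  0.049  -0.0758  0.103 ] -4.34346143973889
[[-0.9289  0.4564]
 [ 0.4667 -0.2281]]
[1, 2] [ 0.5985  0.0504 -0.0746  0.0997] -4.2733948911893815
[[ 0.9812 -0.4632]
 [ 0.349  -0.5807]]
[0, 1, 2] [ 0.5989  0.0499 -0.0754  0.1003] -4.321748473209495
[[-1.194   0.6125]
 [ 0.5779 -0.7579]
 [ 0.659  -0.8809]]
```

```bash
cat >> h.py <<'E'
E0=.0015
NS=np.array([.6788,.0434]); NO=np.array([.5192,.0556])
def tp(N,psi,z):
    a=np.radians(psi); return [N[0]-E0*np.cos(a),N[1]-E0*np.sin(a),z]
def ob(): 
    o=get_obs(); print(round(o['time_s'],2),o['position'],o['wrist_force'],o['ft_torque'],round(o['gripper_width'],4),round(o['joint_pos'][5],3))
E
python3 - <<'E'
from h import *
bot.reach(tp(NS,90.5,.31),q(90.5,1)); ob()
bot.servo_line(tp(NS,90.5,.23),velocity=.15); ob()
snap('scene','s4'); snap('top','t4')
E
```

```text
8.84 [0.6786 0.0413 0.3096] [-0.5283 -0.1481 -2.6524] [-0.0166  0.0177 -0.027 ] 0.0147 0.052
9.53 [0.6793 0.0418 0.2308] [ 0.3297 -0.5332 -4.0666] [0.0303 0.012  0.0239] 0.0147 0.051
```

View pics/s4.png

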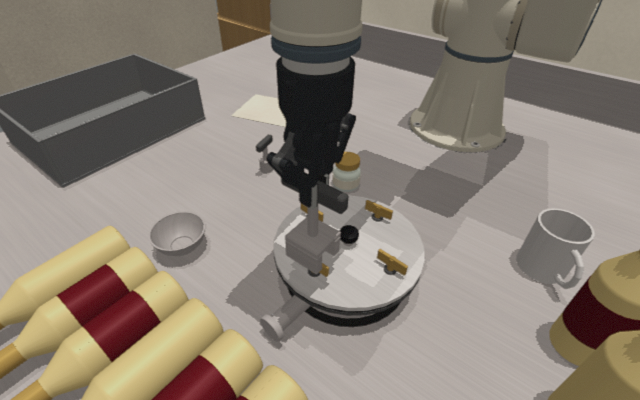

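View pics/t4.png

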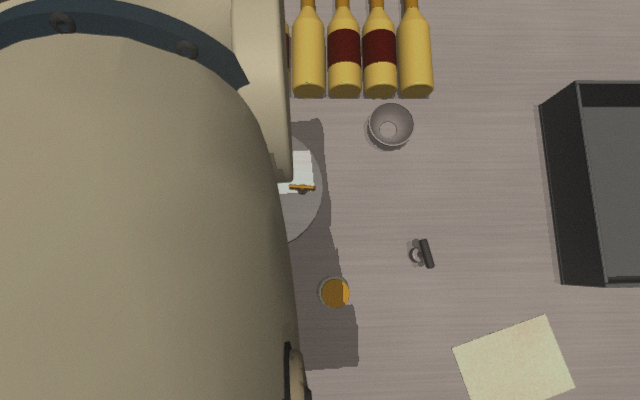

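```bash
cat >> h.py <<'E'
def turn(N,a,b,z,step=15):
    n=max(1,int(np.ceil(abs(b-a)/step)))
    for p in np.linspace(a,b,n+1)[1:]:
        bot.reach(tp(N,p,z),q(p,1))
        o=get_obs(); print(round(p,1),round(o['time_s'],2),o['wrist_force'],o['ft_torque'][2].round(3),o['position'])
E
python3 - <<'E'
from h import *
bot.servo_line(tp(NS,90.5,.194),velocity=.08); ob()
if abs(get_obs()['wrist_force'][2])<25: turn(NS,90.5,45,.194); snap('scene','s5')
E
```

```text
10.22 [0.6785 0.0419 0.1931] [ 0.0337  0.5617 -3.9396] [-0.0239  0.0363 -0.0278] 0.015 0.051
79.1 10.53 [ 0.4313 -0.8994 -3.3822] 0.005 [0.6785 0.042  0.1939]
67.8 10.84 [ 0.4067 -0.1431 -3.9995] 0.017 [0.6783 0.042  0.194 ]
56.4 11.15 [ 0.6811  0.4472 -4.2622] -0.031 [0.678  0.0422 0.194 ]
45.0 11.46 [ 0.2463 -0.1162 -3.7283] 0.012 [0.6777 0.0423 0.194 ]
```

View pics/s5.png

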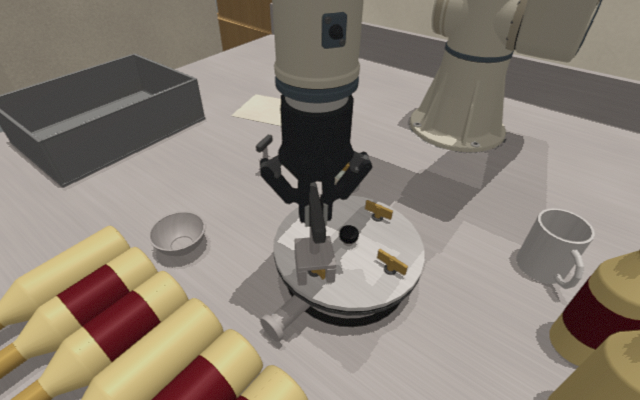

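```bash
python3 -c "
import cv2
t=cv2.imread('pics/s5.png');cv2.imwrite('pics/s5z.png',cv2.resize(t[180:300,260:420],None,fx=5,fy=5,interpolation=cv2.INTER_CUBIC))"
python3 - <<'E'
from h import *
S=vision.read_camera('scene')
a=np.radians(45);ex=np.array([np.cos(a),np.sin(a),0]);ey=np.array([-ex[1],ex[0],0])
for z in (.077,.118):
  for i,j in ((1,1),(1,-1),(-1,-1),(-1,1)):
    u=pj(S,np.r_[NS,z]+i*.028*ex+j*.027*ey); print(z,u,(u-[260,180])*5)
E
```

```text
0.077 [335.453  283.3172] [377.2649 516.5861]
0.077 [297.8604 286.6317] [189.3021 533.1587]
0.077 [294.8184 256.4961] [174.0919 382.4806]
0.077 [329.686 253.629] [348.4301 368.1452]
0.118 [336.7758 264.9174] [383.8792 424.5868]
0.118 [297.1985 268.2643] [185.9925 441.3214]
0.118 [294.0585 238.0695] [170.2926 290.3477]
0.118 [330.6271 235.1947] [353.1357 275.9736]
```

View pics/s5z.png

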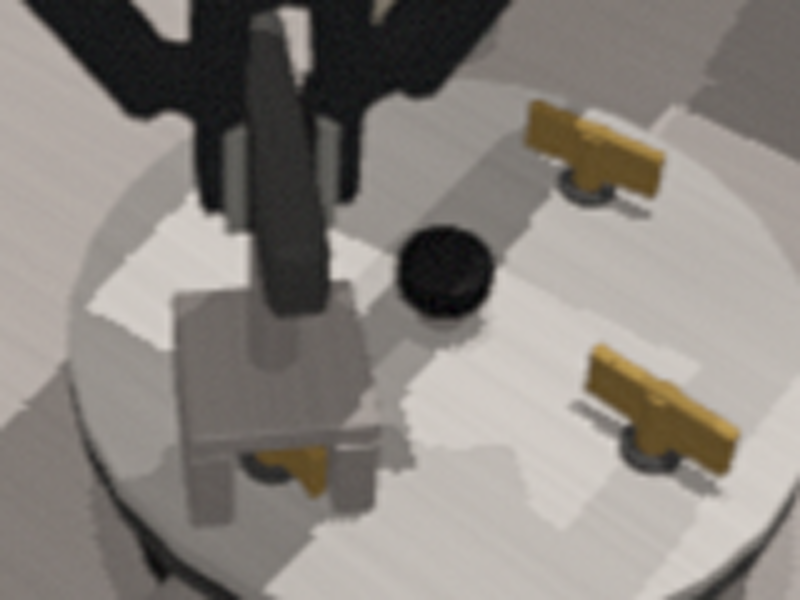

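Run:
```python
from h import *
turn(NS,45,-20,.194); snap('scene','s6')
turn(NS,-20,2,.194)
bot.servo_line(tp(NS,2,.25),velocity=.15)
bot.reach([.60,-.06,.27],q(-2.3,1)); ob()
W=snap('wrist','w6')
for b in brass(W): print(*b)
S=snap('scene','s7')
for b in brass(S): print(*b)
```

```text
32.0 11.89 [ 0.3539 -0.3883 -4.8812] 0.009 [0.6775 0.0426 0.194 ]
19.0 12.22 [ 0.6672 -0.5246 -2.6379] -0.027 [0.6774 0.0429 0.194 ]
6.0 12.56 [ 0.8067 -1.9515 -3.4878] -0.0 [0.6773 0.0432 0.194 ]
-7.0 12.89 [ 1.2507 -0.8927 -3.0992] 0.024 [0.6772 0.0436 0.194 ]
-20.0 13.22 [ 0.1577 -1.3963 -3.7139] 0.025 [0.6772 0.0439 0.194 ]
-9.0 13.57 [-0.8675  0.7146 -3.9094] 0.016 [0.6771 0.0439 0.1939]
2.0 13.88 [-0.2885 -0.031  -3.656 ] 0.003 [0.6772 0.0435 0.194 ]
14.98 [ 0.5992 -0.0606  0.2693] [ 0.7176 -0.4566 -3.7661] [ 0.0345 -0.0344 -0.0116] 0.0148 1.509
[198.6237 109.2026] 380 [0.6788 0.0467] 6.904435228401326 0.04801570184724261
[122.2642 192.8553] 318 [0.6027 0.1348] 85.85142971050637 0.04875693371501228
[269.0581 197.5581] 86 [ 0.5916 -0.0116] 87.01921958901016 0.01476326482678798
[209.7598 269.4409] 254 [0.5146 0.0589] 93.91467457332104 0.04855565693116704
[337.816 336.48 ] 125 [ 0.4234 -0.0768] 178.45717284748818 0.025828419355872316
[228.7805  20.8293] 41 [-0.0571 -0.9639] 86.14213768867364 0.15519977856369457
[347.4517 158.61  ] 259 [ 0.4313 -0.0688] 29.629219452262134 0.041943306909419296
[378.8553 205.9868] 76 [0.5146 0.0527] 93.8546722419585 0.04740896589143139
[313.3898 208.7797] 59 [ 0.5897 -0.0294] 86.68830149530976 0.035510040902247644
[314.2845 260.181 ] 116 [0.6761 0.041 ] 7.0182072403599705 0.04635869663032776
[392.6216 258.3243] 111 [0.6015 0.128 ] 85.671660389956 0.04619279205464995
[621.1244 281.7089] 876 [0.4411 0.3925] 30.43049779242952 0.0646141846557515
[624.1657 357.5758] 1002 [0.5643 0.4103] 12.080256066011515 0.07191717053797785
[273.8925 386.494 ] 1405 [0.8444 0.1172] 125.32720521022944 0.05535830293660578
```

View pics/w6.png

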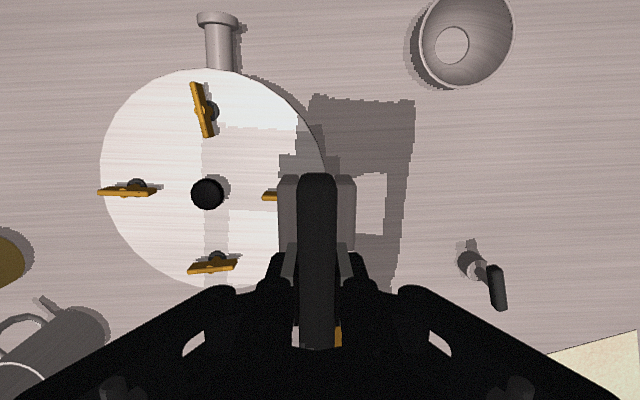

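View pics/s7.png

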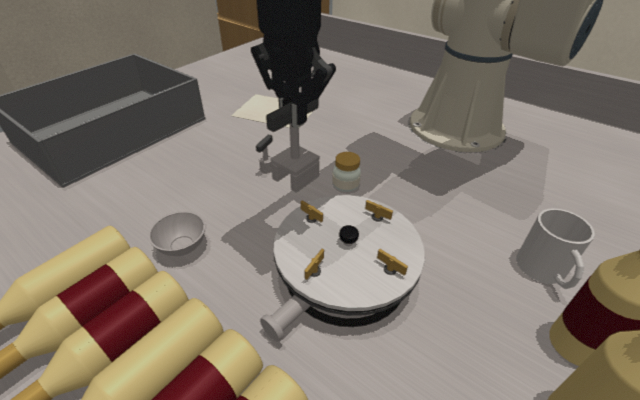

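Run:
```python
from h import *
bot.reach(tp(NS,4,.26),q(4,1))
bot.servo_line(tp(NS,4,.194),velocity=.12); ob()
turn(NS,4,-31.3,.194); 
turn(NS,-31.3,-6,.194,26)
bot.servo_line(tp(NS,-6,.25),velocity=.15)
bot.reach([.60,-.06,.27],q(-2.3,1)); ob()
W=snap('wrist','w8')
for b in brass(W): print(*b)
S=snap('scene','s8')
for b in brass(S): print(*b)
```

```text
16.37 [0.6774 0.0429 0.1942] [-0.1638  0.0207 -2.9186] [-0.0373  0.0097 -0.0545] 0.015 1.563
-7.8 16.68 [-0.3448 -1.3227 -2.8401] 0.0 [0.6775 0.0435 0.1945]
-19.5 17.0 [-0.3548 -0.8749 -2.7958] 0.093 [0.6775 0.0438 0.1942]
-31.3 17.32 [ 0.761  -1.7347 -3.0665] -0.045 [0.6775 0.0441 0.1941]
-6.0 17.82 [ 0.5152  0.0213 -2.5592] -0.014 [0.6773 0.0438 0.194 ]
18.93 [ 0.5993 -0.0605  0.2692] [ 0.3927  0.113  -3.7072] [-0.0093 -0.0389 -0.0238] 0.0147 1.509
[198.9253 109.2613] 375 [0.6788 0.0466] 175.3540103010232 0.04738480267068304
[122.4798 192.866 ] 321 [0.6026 0.1347] 85.87845590857373 0.04898303533989719
[268.8675 197.6506] 83 [ 0.5915 -0.0113] 84.92683220832498 0.01460993016728977
[209.7362 269.4488] 254 [0.5146 0.059 ] 93.81034033224927 0.048462195164124915
[337.816 336.48 ] 125 [ 0.4234 -0.0767] 178.47425070629217 0.025825505652859012
[232.1321  21.8113] 53 [-0.0563 -0.9442] 86.42316063953348 0.19571927006622494
[347.4353 158.5686] 255 [ 0.4312 -0.0689] 34.442207468954024 0.0419118541794384
[378.8289 205.9868] 76 [0.5146 0.0527] 93.88420954884236 0.04738395675133779
[313.3276 208.7069] 58 [ 0.5896 -0.0296] 86.80415253965667 0.035174082477540246
[392.5357 258.2857] 112 [0.6015 0.1278] 85.79182542606272 0.04624105849926584
[313.8087 260.4522] 115 [0.677  0.0408] 175.5587714754967 0.04559036833867262
[621.24   281.6834] 875 [0.441  0.3926] 30.00821941808897 0.06534168791322885
[623.9536 357.6012] 1013 [0.5645 0.4101] 12.66692604600891 0.07114571033341503
[273.9195 386.49  ] 1404 [0.8443 0.1172] 125.27320041674376 0.055302487748892
```

View pics/w8.png

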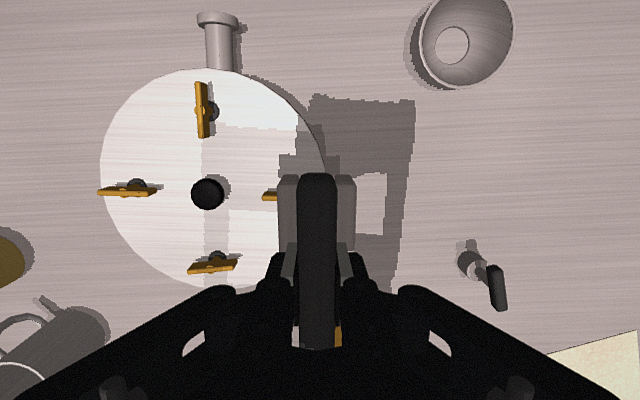

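```bash
python3 - <<'E'
from h import *
bot.reach(tp(NO,93.5,.26),q(93.5,1))
bot.servo_line(tp(NO,93.5,.23),velocity=.15); ob()
snap('scene','s9')
E
python3 -c "
import cv2
t=cv2.imread('pics/s9.png');cv2.imwrite('pics/s9z.png',cv2.resize(t[150:300,280:440],None,fx=4,fy=4,interpolation=cv2.INTER_CUBIC))"
```

```text
20.69 [0.519  0.0539 0.2296] [ 0.3674 -0.5681 -2.1522] [-0.0532 -0.0082  0.0025] 0.0149 0.04
```

View pics/s9z.png

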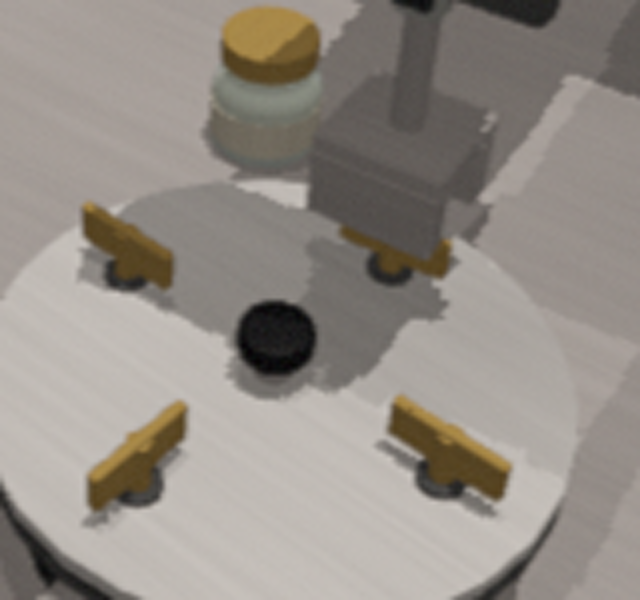

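Run:
```python
from h import *
bot.servo_line(tp(NO,93.5,.194),velocity=.1); ob()
turn(NO,93.5,-28,.194,16)
turn(NO,-28,-4,.194,26)
bot.servo_line(tp(NO,-4,.25),velocity=.15)
bot.reach([.58,-.07,.27],q(-2.3,1)); ob()
W=snap('wrist','w10')
for b in brass(W): print(*b)
S=snap('scene','s10')
for b in brass(S): print(*b)
```

```text
21.25 [0.5196 0.0541 0.1944] [ 0.4135  1.3413 -3.9987] [-0.0222 -0.0327 -0.0236] 0.015 0.04
78.3 21.61 [ 0.0778 -0.6745 -3.3702] -0.014 [0.5194 0.0542 0.1948]
63.1 21.97 [-0.5291  0.4071 -3.085 ] 0.046 [0.5187 0.0543 0.1943]
47.9 22.32 [ 0.4194 -0.6486 -3.565 ] 0.032 [0.5184 0.0545 0.1941]
32.8 22.68 [ 0.7456 -0.2023 -3.7765] -0.027 [0.5181 0.0548 0.1941]
17.6 23.04 [ 1.1974 -1.9398 -3.5219] 0.002 [0.5179 0.0551 0.1941]
2.4 23.4 [ 0.3612 -2.1981 -3.1337] 0.123 [0.5177 0.0554 0.194 ]
-12.8 23.76 [ 1.4546 -2.0266 -3.4709] -0.029 [0.5175 0.0559 0.1939]
-28.0 24.12 [-0.165  -1.6185 -3.2833] 0.091 [0.5175 0.0564 0.1938]
-4.0 24.6 [-0.2027 -0.1069 -3.6666] 0.031 [0.5175 0.056  0.1939]
25.75 [ 0.5793 -0.0706  0.2684] [-0.1789  0.726  -3.5455] [ 0.0603 -0.0056  0.0027] 0.0146 1.489
[184.0024  85.9319] 411 [0.6792 0.0468] 175.49991661200247 0.0480341417730134
[107.1612 172.9254] 335 [0.6031 0.1349] 85.76674867208891 0.04867366200135789
[264.8771 177.9441] 179 [ 0.5916 -0.0192] 86.23780260093852 0.03133971321596642
[197.1047 251.8566] 258 [0.5155 0.0593] 178.91358071005521 0.04881972662715969
[337.8333 336.2143] 126 [ 0.404  -0.0867] 0.003901597196914963 0.025658580067545473
[229.1667  20.9286] 42 [-0.0572 -0.9617] 85.7730374330374 0.15557490686342387
[347.4449 158.5276] 254 [ 0.4311 -0.0689] 42.984809085939816 0.04153063551478074
[378.7703 206.3649] 74 [0.5153 0.0532] 179.49014182406444 0.04519669590138809
[316.7097 210.7419] 31 [ 0.59  -0.022] 83.27946005913002 0.024694682382387517
[392.4775 258.2342] 111 [0.6015 0.1277] 85.89575885389775 0.04625170592682391
[314.0339 260.2458] 118 [0.6765 0.0408] 175.774962303485 0.046399111643311494
[621.7131 282.2724] 826 [0.4418 0.3933] 30.25607501399071 0.06324128502265901
[624.5689 358.3359] 914 [0.5651 0.4108] 12.81939397285646 0.07172360746463635
[273.9272 386.4679] 1402 [0.8443 0.1172] 125.31902345351415 0.055124314720866686
```

View pics/w10.png

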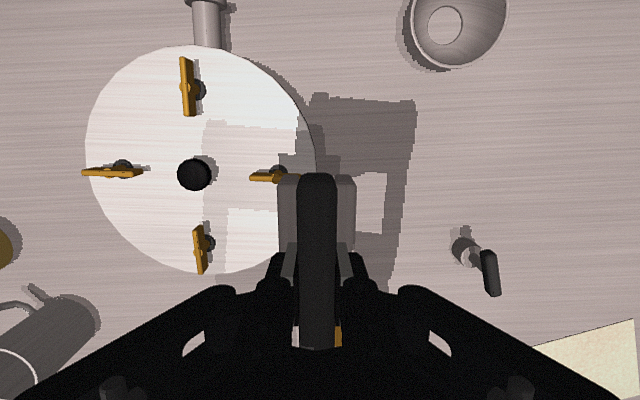

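Run:
```python
from h import *
bot.reach(tp(NO,-2,.26),q(-2,1))
bot.servo_line(tp(NO,-2,.194),velocity=.12); ob()
turn(NO,-2,-31.5,.194,15); 
turn(NO,-31.5,-4.5,.194,28)
bot.servo_line(tp(NO,-4.5,.25),velocity=.2)
bot.reach([.58,-.07,.27],q(-2.3,1)); ob()
for c in ('wrist','scene'):
    for b in brass(snap(c,c+'11')): 
        if .5<b[2][0]<.7: print(*b)
```

```text
27.17 [0.5181 0.0553 0.194 ] [ 0.8134  0.2128 -2.9839] [-0.0125  0.0338 -0.0003] 0.0151 1.71
-16.8 27.52 [ 0.1875 -0.7369 -2.9258] -0.026 [0.5181 0.056  0.1944]
-31.5 27.88 [ 0.1948 -1.4737 -3.2886] 0.067 [0.5181 0.0562 0.1942]
-4.5 28.41 [ 0.412  -0.0118 -4.0943] 0.043 [0.5177 0.0559 0.1941]
29.47 [ 0.5792 -0.0705  0.268 ] [-0.2106  0.3558 -3.2615] [0.0604 0.0346 0.0542] 0.0144 1.489
[183.7543  85.5231] 411 [0.6793 0.0469] 175.48518425617678 0.0482367280238476
[107.0642 172.8165] 327 [0.603  0.1347] 85.62023317237883 0.04831001126348991
[264.4693 177.7821] 179 [ 0.5916 -0.0188] 85.98487002021366 0.031093898886896534
[197.0379 251.7727] 264 [0.5155 0.0592] 175.22360551096997 0.04853046201877158
[378.8056 206.1944] 72 [0.5149 0.0531] 175.83986074660098 0.048268223122070464
[316.5312 210.625 ] 32 [ 0.59   -0.0224] 83.39202042928059 0.025629504263638
[392.4775 258.2342] 111 [0.6015 0.1277] 85.89575885389775 0.04625170592682391
[314.0172 260.2586] 116 [0.6765 0.0408] 175.80162050060585 0.04679150531919131
[624.4281 358.2767] 918 [0.5651 0.4107] 12.997462991098644 0.07159379973593318
```

```bash
python3 - <<'E'
from h import *
bot.reach(tp(NO,-4.5,.26),q(-4.5,1))
bot.servo_line(tp(NO,-4.5,.196),velocity=.12); ob()
z=.195
while z>.188 and get_obs()['wrist_force'][2]<2:
    bot.servo_line(tp(NO,-4.5,z),velocity=.02); z-=.001
ob(); 
hand.move_gripper(.03); bot.dwell(.2); ob(); hand.move_gripper(.06)
snap('scene','s12')
p=get_obs()['position']
bot.servo_line([p[0],p[1],.30],velocity=.12); ob()
snap('scene','s13')
bot.reach([.45,-.15,.32],q(-4.5,1));bot.dwell(.3)
snap('wrist','w13');snap('top','t13');S=snap('scene','s14'); ob()
for b in brass(S): 
    if .5<b[2][0]<.7: print(*b)
E
python3 -c "
import cv2
t=cv2.imread('pics/s14.png');cv2.imwrite('pics/s14z.png',cv2.resize(t[100:300,260:440],None,fx=3,fy=3,interpolation=cv2.INTER_CUBIC))"
```

```text
30.87 [0.5183 0.0554 0.1964] [ 0.0273 -0.9993 -3.1686] [ 0.0165  0.0257 -0.046 ] 0.015 1.754
32.12 [0.5179 0.0558 0.1918] [-1.8405 -0.5848  5.7874] [-0.0145  0.5605 -0.0231] 0.015 1.754
32.62 [0.5177 0.0557 0.191 ] [ 0.2579  0.6776 -0.4599] [-0.0162 -0.0083  0.0392] 0.0298 1.754
34.12 [0.5172 0.0557 0.2992] [ 0.0056  1.3245 -0.7929] [-0.0052  0.0019 -0.0174] 0.06 1.754
35.5 [ 0.4502 -0.1496  0.3199] [ 0.0759 -0.3754  0.6833] [-0.0222 -0.0056 -0.0105] 0.06 1.325
[311.4507 207.5915] 71 [ 0.5894 -0.0339] 85.89624839778506 0.04732428087740814
[392.4623 258.1321] 106 [0.6014 0.1276] 86.00948895631986 0.046423693909296786
[314.0455 260.2273] 110 [0.6764 0.0408] 175.81524523896655 0.04614678943882089
[631.75   374.1151] 304 [0.582  0.4196] 177.874353799317 0.028077103988426517
```

View pics/s14z.png

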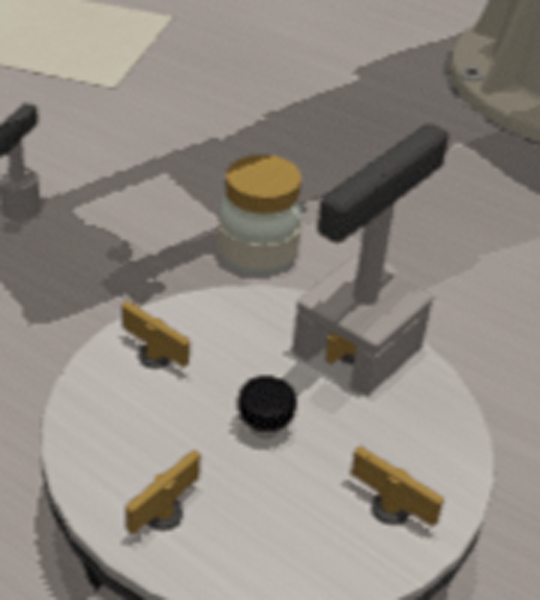

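View pics/w13.png

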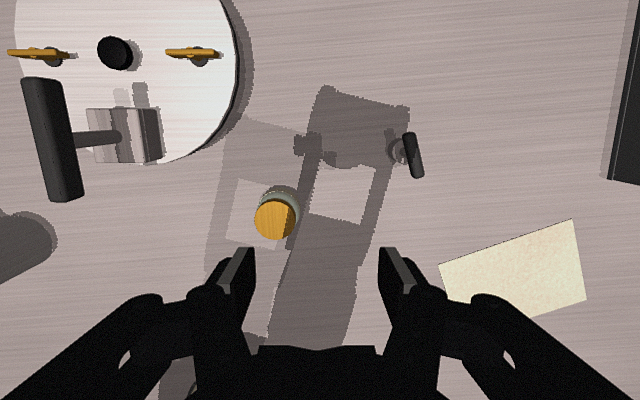

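The key stands flat on the cover with its slot over the wings of the opposite nut. The gripper is clear and nothing is touched. I'm handing the job in.

Run:
```python
from workcell import hand_in
print(hand_in())
```

```text
the job is handed in; nothing more can be done
None
```

I turned both slack nuts clockwise with the fork key, the spout nut first and then the one across. The key is standing on the opposite nut with the arm clear, and I handed the job in at about 35.5 s of the 51 s allowed.

**Angles:** I turned each nut short, looked, then finished the turn.
- Both nuts' wings ended pointing at the knob, within about 0.5° by both the wrist and scene cameras. They read 175.2° to 175.8° in the world frame; the target was about 175.7°.
- Before the turns the two nuts' wings were roughly 5° and 8° short of crosswise. So they turned a little more than a quarter turn to line up with the knob.

**Last checks:**
- The last pictures show the key upright, its foot flat on the cover and its slot over the wings. The spout nut has not moved since its turn.
- I measured the opposite nut's angle just before the key went back on. After that I could see only one end of its wing in the slot, so its final angle was not measured again.
- Wrist force readings stayed below about 7 N.

**Disagreements:** The cameras first differed by 5 to 8 mm on the filter and key positions. Fitting all three views together fixed the filter, and a closer wrist-camera look fixed the key. No check failed after that.

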